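Present the next test plate to the code reader

ROBOT

A 7-joint arm with a two-finger parallel gripper is mounted at the origin on the work surface; the furniture and walls round the work are solid. World frame = base frame: x ahead of the robot, y to its left, z up, the work surface at z = 0. Lengths are in m, angles in rad, forces in N, time in s.
With the tool pointing down it reaches from about 0.425 to 0.875 m from the base axis. Payload 4.7 kg.
Tool frame: the origin (TCP) lies between the finger pads; the fingertips stand 22 mm ahead of it and the grasp point (between the pads) lies 3 mm ahead of it; z points along the fingers, y is the line along which they close (so a half turn about z gives the same grasp; the last joint's range is limited). The gripper opens to 87 mm and grips with 3 to 60 N. Pads are 19 mm wide; open, the fingers measure 117 mm over their backs; the gripper's body (75 mm by 190 mm) begins 51 mm behind the grasp point.
Start: joints at [1.328, 0.321, -0.07, 1.45, 0.023, 1.371, -0.057], TCP at [0.165, -0.629, 0.245] pointing down, gripper open.
Joint ranges: [-2.86, 2.86], [-0.3, 2.09], [-1.38, 1.24], [0.06, 2.45], [-1.56, 4.7], [0.09, 2.05], [-2.69, 2.69]. Speed limits (rad/s): [2.57, 2.57, 3.14, 3.14, 3.14, 3.14, 3.14].

INTERFACE

Orientations are given as a unit quaternion [x, y, z, w].
In Python, from cell import read_state, viewer, order gives the robot as it stands.
- The arm moves only by the tool apply_moves, never from a script. Its argument "deltas" is a list of rows, each an object with "linear": the shift along the tool's x, y, z in m, a list of three; "dr": the turn, a rotation vector about the tool's x, y, z in degrees, a list of three. A call has 1 to 8 rows; each row is the pose to reach, as a shift and turn from the pose commanded when the call began, along the tool's axes at that moment; what a row does not reach only later rows make up. A row lasts 1/8 s, in which the tool goes at most 62.5 mm and 10.7 degrees, less where a joint would pass 70% of its speed; a pose out of reach is approached as far as the arm can. A call with a gripper value outside its range is refused whole. "claw" is the opening in per cent of the stroke, from 0 (shut) to 100 (fully open), set as the call begins (left out, the last holds). The fingers move at their own pace and stop on an object; "newtons" is the grip in N (left out, the last holds). Time passes only in rows, so rows that repeat a pose let the fingers close. It gives the time, the measured TCP pose, the force, the opening and the grip force at its end, in the units of the state.
- read_state(): the state, without advancing time (a new reading comes with each control period).
- viewer.capture(name): name is "scene" or "top"; returns a dict with "color" (420x560x3 uint8, red, green, blue), "z_map" (420x560 float32, m along the optical axis (not along the pixel's ray), 0 where there is no reading), "fovy" (degrees; the focal length in pixels is half the picture's height over the tangent of half this angle, whatever the lens; pixels are square), "cx", "cy" (the principal point, pixels), "rvec" (rotation vector, rad) and "tvec" (3), from world to camera coordinates, as OpenCV has them. Camera axes: x right, y down, z forward; pixel columns grow to the right and rows downward; lengths in m; the calibration is good to about 2 mm. A picture is of the moment at which its call begins.
- order.close_job(): hands the job in; it is judged then, once.
The state is a dict: "time_s": time; "q": joint angles; "joint_velocities": joint speeds; "joint_torque": joint torques, N m; "eef_pos": TCP position; "eef_rot": TCP orientation; "ft_force": force on the tool from outside, world axes, zero at the start; "ft_torque": the same for the moment, N m; "finger_gap": finger opening in m; "grip_force": force on a finger pad.
Only numpy, scipy, OpenCV 4.12 (cv2) and the standard library are available. Lean on these libraries where they do the work, as an engineer would, in place of code of your own. Each camera call takes 0.05 s, during which the arm holds its last target. There are 200 camera calls.

TASK

Take the glass test plate from the rack slot nearest the code reader, find its frosted end by the cut-off corner, and slide that end, label face up, into the reader's sloping channel until it is fully home and the sprung pin at the back is pushed in. Finish there, still holding the plate in the gripper, because the reader reads only while the pin is held in and nothing else keeps the plate there. Leave the other three plates standing in their slots and do not shift the bottle, spool, foil roll or wooden stick.

Things in the scene. Friction and masses are not known exactly. Their poses are not given: they have to be found in the camera images.
- plate_1: One of 4 identical glass slips 120 x 44 x 8 mm, 110 g, on its long edge in the rack, one top corner cut off (15 x 15 mm, 45 deg). Origin: middle of the lower long edge, mid thickness. x: along the length to the cut-corner end (at +60 mm); z: up across the width to the cut-corner edge (at +44 mm); y: thickness. Some stand with x away from the robot, some with x towards it. Label: on the -y face
- plate_1_label (a point): Middle of the frosted, coded label, on the plate's -y face (y = -4 mm), 38 mm along x and 22 mm up z from the plate's origin; axes as the plate's. The frosted field is 38 mm long, at the cut-corner end. Seen face on with the cut corner on top, the cut corner is at the right
- plate_2: as plate_1; which plate stands in which slot, and so which way round, changes
- plate_2_label (a point): as plate_1_label, on plate_2
- plate_3: as plate_1; which plate stands in which slot, and so which way round, changes
- plate_3_label (a point): as plate_1_label, on plate_3
- plate_4: as plate_1; which plate stands in which slot, and so which way round, changes
- plate_4_label (a point): as plate_1_label, on plate_4
- rack: Fixed wooden slot rack 132 x 172 mm. Origin: centre of its underside; x along the slots, roughly away from the robot, y across them, away from the reader. Four slots 10.4 mm wide at y = +66, +22, -22, -66 mm;. Slots are cut in two cross rails, 14 mm thick, tops 34 mm over the bench, centred at x = -50 and +50 mm; between the rails the plates stand free
- first_slot (a point): Floor of the slot at the rack end nearest the reader, at mid length, 6 mm above the bench; the plates stand on this floor, so their top edges are 50 mm above the bench. Axes as the rack's. Beware of the bench grinder between robot and reader: its two upright rods stand at world x 0.45, y 0.06 and -0.11, 0.38 m high
- reader: Fixed code reader, 130 x 74 mm, 180 mm high: a grey foot and pedestal carrying a short aluminium channel, sloping 45 deg, under a dark hood with a black camera barrel. Origin: near the centre of the foot, on the bench. At yaw -90 deg, about which it stands, the channel runs away from the robot, its mouth facing it, and slopes down to the right
- nest: The reader's channel. Origin and axes are those of the plate when fully home: x level, into the channel; y down square to the bed; z up the 45 deg slope, to the left. Bed at y = +4 mm, hood underside at y = -10 mm (14 mm of room for the 8 mm plate), lower ledge at z = 0, upper side open, back stop at x = +60 mm. A corner key fills the far upper corner, 3 mm clear of the cut corner
- nest_label (a point): Where the label's middle lies when the plate is home, under the camera barrel: nest x +38, y -4, z +22 mm; axes as the nest's. An end with a square upper corner is stopped by the corner key about 11 mm short of home and cannot reach the pin
- nest_mouth (a point): On the ledge at the start of the channel: nest x +18, y 0, z 0 mm; axes as the nest's. Flared lips reach out to nest x +7 mm; below that x there is nothing of the reader but its foot, whose screws reach 14 mm above the bench. The hood covers nest x 20 to 67, z -6 to 38 mm
- trigger (a joint): sprung steel pin, 7 mm thick, in the back stop at nest z +14 mm, y 0: 0 = standing out 8 mm towards the mouth, 0.008 = pushed in flush; it takes 1 N to start and 3 N to push flush, and springs back
- spool: solder spool standing behind the rack, 52 mm across, 48 mm high; a bystander. Origin: centre of its underside
- foil: roll of copper foil lying flat, 72 mm across, 8 mm high; a bystander. Origin: centre of its underside
- stick: wooden burnishing stick lying left of the rack, 142 x 13 x 13 mm; a bystander. Origin: its middle, underside
- flux: bottle standing, 42 mm across, 126 mm high; a bystander. Origin: centre of its underside

How it is judged:
By the outcome, as a careful person would: the job done as asked, in the order asked, and still so for the second after the job is handed in, while the arm keeps its last pose, push and grip.
It also fails if it takes over 50 s, if anything falls off the work surface, if the arm or the gripper's body presses on something with over 40 N, if the wrist force passes 120 N, or if a joint passes its speed limit or range.

## Working session

There is one attempt and no reset: what is moved stays moved. The work goes in short steps, Python scripts to look and compute and a tool call to move; the robot and the scene stay as the last step left them, time stands still between calls to the robot, and variables do not carry over. Pictures are saved under pics/ and viewed, at most 10 in all, crops included, and the job is handed in when it is done.

Besides the shell and the picture viewer there is one more tool, called after "Call:" in YAML: its name, and indented under it one key for each argument. apply_moves: Moves the arm, as the interface text tells. Its arguments: {"type":"object","properties":{"deltas":{"type":"array"},"claw":{"type":"number"},"newtons":{"type":"number"}},"required":["deltas"]}

```bash
ls; mkdir -p pics; cat > h.py <<'E'
import numpy as np, cv2
from scipy.spatial.transform import Rotation as R
from cell import read_state, viewer, order
def cap(n):
    d=viewer.capture(n); h=d["color"].shape[0]
    d["f"]=h/2/np.tan(np.radians(d["fovy"])/2); d["Rm"]=cv2.Rodrigues(np.array(d["rvec"],float))[0]
    d["t"]=np.array(d["tvec"],float); return d
def ray(d,u,v):
    c=np.array([(u-d["cx"])/d["f"],(v-d["cy"])/d["f"],1.0])
    return -d["Rm"].T@d["t"], d["Rm"].T@c
def onz(d,u,v,z):
    o,r=ray(d,u,v); return o+r*(z-o[2])/r[2]
def dep(d,u,v):
    o,r=ray(d,u,v); return o+r*d["z_map"][int(round(v)),int(round(u))]
def cloud(d):
    z=d["z_map"]; v,u=np.indices(z.shape)
    c=np.stack([(u-d["cx"])/d["f"]*z,(v-d["cy"])/d["f"]*z,z],-1)
    return (c-d["t"])@d["Rm"]
def proj(d,p):
    c=d["Rm"]@np.array(p)+d["t"]; return c[:2]/c[2]*d["f"]+[d["cx"],d["cy"]]
def save(d,n): cv2.imwrite("pics/"+n,d["color"][:,:,::-1])
E
python3 - <<'E'
from h import *
for n in("scene","top"):
    d=cap(n); save(d,n+"0.png"); print(n,-d["Rm"].T@d["t"],d["f"],d["cx"],d["cy"],d["Rm"][2])
print(read_state())
E
```

```text
pics
scene [0.18982907 0.56192307 1.17848719] 522.4804508966032 282.022027302781 213.34768669729195 [ 0.27622566 -0.36607989 -0.88864217]
top [0.41032992 0.09706233 1.11154514] 497.51297010965885 269.5487039879814 214.02666949537038 [ 0.14780785  0.00456713 -0.98900555]
{'time_s': 0.1, 'q': array([ 1.32807853,  0.32173423, -0.070106  ,  1.45150591,  0.02260863,
        1.37080088, -0.0568959 ]), 'joint_velocities': array([ 0.00010134, -0.00143988,  0.00125095, -0.00258892, -0.00012589,
       -0.00048665,  0.00047297]), 'joint_torque': array([-6.76635750e-05, -4.92572558e+01, -4.05791877e-01, -3.13399315e+01,
       -6.41853735e-02,  3.95839708e-02,  9.19056924e-05]), 'eef_pos': array([ 0.16495684, -0.62826775,  0.24360417]), 'eef_rot': array([ 9.91763175e-01,  1.28082452e-01, -1.52254713e-04, -8.16483283e-04]), 'ft_force': array([-0.52047841,  0.61300849, -1.09905672]), 'ft_torque': array([-0.02954811, -0.0192801 , -0.0079404 ]), 'grip_force': 0.0, 'finger_gap': 0.08713955820882928}
```

View pics/scene0.png

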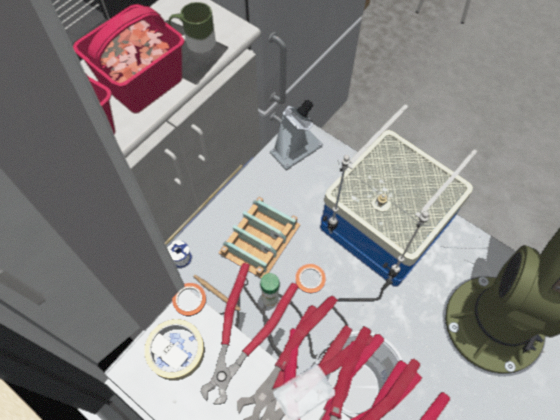

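View pics/top0.png

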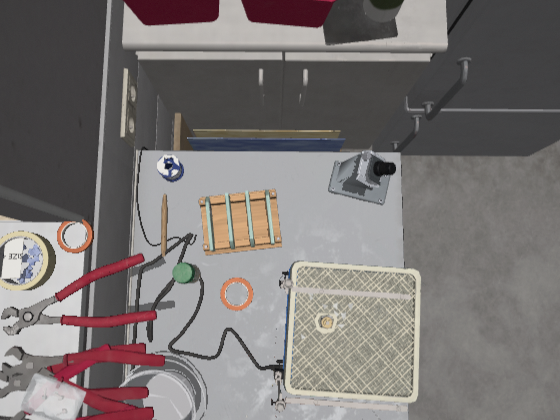

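The scene view shows the rack at about (260,235) and the reader at (295,140). In the top view they are at (240,220) and (360,172), with the grinder box at (355,330). I'll zoom in on both.

```bash
python3 - <<'E'
from h import *
s=cap("scene");t=cap("top")
def crop(d,u,v,w,h,k): return cv2.resize(d["color"][v:v+h,u:u+w,::-1],None,fx=k,fy=k,interpolation=cv2.INTER_CUBIC)
a=np.hstack([crop(s,215,190,100,75,4),crop(t,190,180,100,75,4)])
b=np.hstack([crop(s,250,95,100,75,4),crop(t,320,140,100,75,4)])
cv2.imwrite("pics/z1.png",np.vstack([a,b]))
for d,pts in((t,[(240,220),(229,220),(252,220),(360,190),(360,175),(384,168),(286,280),(280,370),(355,330),(340,150),(170,167)]),(s,[(300,130),(262,235)])):
    for p in pts: print(p,dep(d,*p).round(4))
for p in [(.45,.06,0),(.45,.06,.38),(.45,-.11,0),(.45,-.11,.38)]: print(proj(t,p).round(),proj(s,p).round())
E
```

```text
(240, 220) [0.5616 0.1684 0.0043]
(229, 220) [0.5557 0.1895 0.0466]
(252, 220) [0.5618 0.1415 0.0047]
(360, 190) [ 0.6318 -0.1015  0.0084]
(360, 175) [ 0.6348 -0.0774  0.1448]
(384, 168) [ 0.6437 -0.12    0.1684]
(286, 280) [0.4226 0.0756 0.3821]
(280, 370) [0.2536 0.0785 0.1099]
(355, 330) [ 0.3358 -0.0585  0.1702]
(340, 150) [ 0.863  -0.1255 -0.4777]
(170, 167) [0.6828 0.3309 0.0026]
(300, 130) [ 0.6355 -0.0968  0.1012]
(262, 235) [0.5561 0.1568 0.0053]
[288. 270.] [320. 232.]
[297. 261.] [335. 145.]
[365. 271.] [358. 186.]
[413. 262.] [385.  88.]
```

View pics/z1.png

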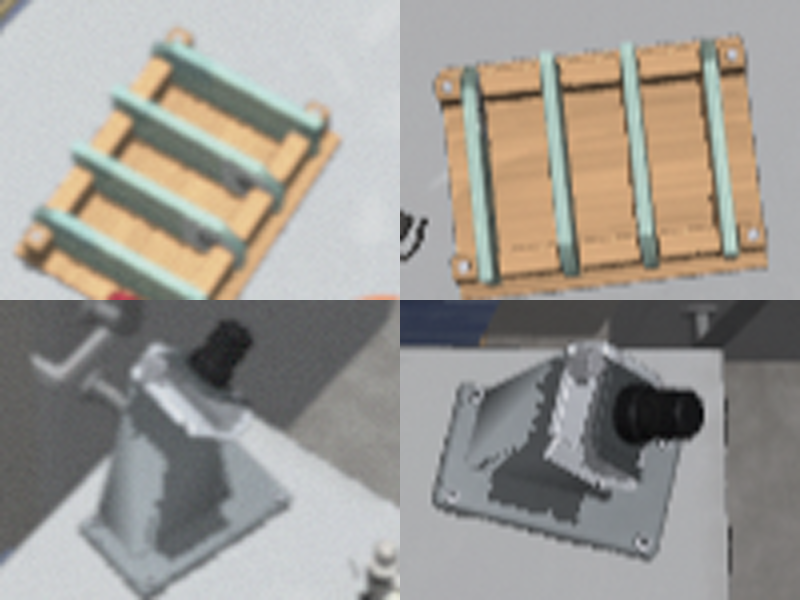

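```bash
python3 - <<'E'
from h import *
s=cap("scene");t=cap("top")
np.set_printoptions(linewidth=250,suppress=True)
# plates
for n,d in(("top",t),("scene",s)):
    hsv=cv2.cvtColor(d["color"],cv2.COLOR_RGB2HSV)
    m=cv2.inRange(hsv,(70,25,60),(100,255,255))
    P=cloud(d)
    roi=(abs(P[...,0]-.56)<.13)&(abs(P[...,1]-.165)<.13)
    m=m*roi.astype(np.uint8)
    k,l,st,c=cv2.connectedComponentsWithStats(m)
    for i in range(1,k):
        if st[i,4]<40: continue
        pp=P[l==i]; top=pp[pp[:,2]>.043]
        print(n,st[i],c[i].round(1),"z pct",np.percentile(pp[:,2],[5,50,95]).round(4))
        v,u=np.nonzero(l==i); q=np.array([onz(d,a,b,.05)[:2] for a,b in zip(u,v)]) 
        if n=="top":
            (cx,cy),(w,h),a=cv2.minAreaRect(q.astype(np.float32)*1000); print("   onz",cx,cy,w,h,a, 'end bright far/near', [d["color"][l==i][(q[:,0]>q[:,0].max()-.012)].mean().round(),d["color"][l==i][(q[:,0]<q[:,0].min()+.012)].mean().round(),d["color"][l==i].mean().round()])
            far=pp[pp[:,0]>pp[:,0].max()-.012,2].mean(); near=pp[pp[:,0]<pp[:,0].min()+.012,2].mean(); print("   zfar,near",far,near)
# wooden rack
    m=cv2.inRange(hsv,(8,60,80),(22,255,255))*roi.astype(np.uint8)
    q=P[(m>0)&(P[...,2]<.012)]
    if n=="top":
        v,u=np.nonzero(m); q=np.array([onz(d,a,b,.005)[:2] for a,b in zip(u,v)]);print("rack rect",cv2.minAreaRect(q.astype(np.float32)*1000))
# foot
for n,d in(("top",t),("scene",s)):
    P=cloud(d); m=(abs(P[...,0]-.635)<.1)&(abs(P[...,1]+.08)<.1)
    f=m&(P[...,2]>.004)&(P[...,2]<.016); print(n,"foot pts",f.sum(),cv2.minAreaRect((P[f][:,:2]*1000).astype(np.float32)), P[f][:,2].mean())
    b=m&(P[...,2]<.003); print("bench z",np.median(P[b][:,2]))
    f=m&(P[...,2]>.06)
    Q=P[f]; print("upper",len(Q),Q.min(0),Q.max(0))
P=cloud(t)
print("rows x (mm), y, z, gray: top view")
for v in range(148,192,3):
    print(v,[ (int(u),*(P[v,u]*1000).astype(int),int(t["color"][v,u].mean())) for u in range(350,386,3)])
E
```

```text
top [245 191   9  55 169] [249.1 217.5] z pct [0.0416 0.0485 0.0522]
   onz 560.4428100585938 145.92393493652344 118.81826782226562 7.033044338226318 6.965536117553711 end bright far/near [np.float64(186.0), np.float64(117.0), np.float64(179.0)]
   zfar,near 0.04942433726794212 0.04117747917753955
top [225 193   9  56 189] [228.9 219.9] z pct [0.0392 0.0487 0.0523]
   onz 554.7645263671875 188.88951110839844 120.66346740722656 7.949471473693848 7.053691387176514 end bright far/near [np.float64(182.0), np.float64(113.0), np.float64(171.0)]
   zfar,near 0.0316774687356296 0.04108331750395033
top [266 192   8  52 159] [269.4 217.6] z pct [0.0453 0.0485 0.0521]
   onz 561.8063354492188 102.30207061767578 112.01569366455078 6.698056697845459 6.791740894317627 end bright far/near [np.float64(160.0), np.float64(182.0), np.float64(185.0)]
   zfar,near 0.045490630170061684 0.049179770479791635
top [206 198   8  53 183] [209.2 225.2] z pct [0.0395 0.0485 0.0519]
   onz 546.4898071289062 231.69723510742188 113.53226470947266 8.1732759475708 6.743125915527344 end bright far/near [np.float64(142.
[... 10624 characters left out ...]
4(-153), np.int64(7), 134)]
190 [(350, np.int64(631), np.int64(-78), np.int64(10), 78), (353, np.int64(631), np.int64(-85), np.int64(8), 77), (356, np.int64(631), np.int64(-92), np.int64(8), 76), (359, np.int64(632), np.int64(-99), np.int64(5), 76), (362, np.int64(632), np.int64(-106), np.int64(7), 73), (365, np.int64(631), np.int64(-112), np.int64(10), 110), (368, np.int64(631), np.int64(-119), np.int64(8), 138), (371, np.int64(631), np.int64(-125), np.int64(13), 110), (374, np.int64(631), np.int64(-132), np.int64(11), 137), (377, np.int64(632), np.int64(-139), np.int64(9), 136), (380, np.int64(631), np.int64(-146), np.int64(10), 138), (383, np.int64(632), np.int64(-153), np.int64(9), 135)]
```

```bash
python3 - <<'E'
from h import *
np.set_printoptions(linewidth=200,suppress=True,precision=4)
S=[cap("scene") for _ in range(4)];T=[cap("top") for _ in range(4)]
def avg(L): return np.median([cloud(d) for d in L],0)
for n,L in(("top",T),("scene",S)):
    d=L[0]; P=avg(L); G=np.median([x["color"].mean(-1) for x in L],0)
    m=(abs(P[...,0]-.645)<.1)&(abs(P[...,1]+.09)<.1)&(P[...,2]>.0045)
    k,l,st,c=cv2.connectedComponentsWithStats(cv2.morphologyEx(m.astype(np.uint8),cv2.MORPH_OPEN,np.ones((3,3))))
    i=1+np.argmax(st[1:,4]); mm=l==i
    f=mm&(P[...,2]<.013); r=cv2.minAreaRect((P[f][:,:2]*1000).astype(np.float32)); print(n,"foot",r)
    yaw=np.radians(-15)
    for it in range(2):
        X=np.array([np.cos(yaw),np.sin(yaw),0]);Z=np.array([-np.sin(yaw),np.cos(yaw),1])/2**.5;Y=np.cross(Z,X)
        a=P@X;b=P@Y;c_=P@Z
        up=mm&(P[...,2]>.095)
        if it==0: print("Y hist",*zip(*[(h,round(e*1000)) for h,e in zip(*np.histogram(b[up],np.arange(-.2,-.1,.003)))]))
    np.save(n+"_P.npy",P);np.save(n+"_G.npy",G);np.save(n+"_m.npy",up)
    w=P[...,2]
    # first-slot plate from scene/top
    hsv=cv2.cvtColor(d["color"],cv2.COLOR_RGB2HSV); t=(cv2.inRange(hsv,(70,25,60),(100,255,255))>0)&(P[...,2]>.045)&(P[...,2]<.056)
    e=np.array([.9925,.122]); o=P[...,:2]-[.5655,.1025]; q=t&(abs(o@[-.122,.9925])<.02)&(abs(o@e)<.08)
    print("plate1 top",P[q].mean(0), (P[q][:,:2]@e-np.dot([.5655,.1025],e)).min(),(P[q][:,:2]@e-np.dot([.5655,.1025],e)).max(), np.polyfit(P[q][:,0],P[q][:,1],1))
# enlarged views of reader with nest-frame coordinates grid picture
d=T[0]; a=cv2.resize(d["color"][145:195,330:395,::-1],None,fx=9,fy=9,interpolation=cv2.INTER_NEAREST)
d=S[0]; b=cv2.resize(d["color"][95:145,270:330,::-1],None,fx=9,fy=9,interpolation=cv2.INTER_NEAREST)
h=cv2.hconcat([a,b]); cv2.imwrite("pics/z2.png",cv2.resize(h,(800,int(h.shape[0]*800/h.shape[1]))))
E
```

```text
top foot ((647.8840942382812, -99.29736328125), (130.47409057617188, 72.73280334472656), 75.20758819580078)
Y hist (np.int64(0), np.int64(0), np.int64(0), np.int64(0), np.int64(0), np.int64(0), np.int64(0), np.int64(0), np.int64(0), np.int64(0), np.int64(0), np.int64(0), np.int64(0), np.int64(0), np.int64(0), np.int64(0), np.int64(0), np.int64(0), np.int64(0), np.int64(0), np.int64(0), np.int64(0), np.int64(0), np.int64(0), np.int64(0), np.int64(0), np.int64(0), np.int64(0), np.int64(0), np.int64(0), np.int64(0), np.int64(0), np.int64(0)) (-200, -197, -194, -191, -188, -185, -182, -179, -176, -173, -170, -167, -164, -161, -158, -155, -152, -149, -146, -143, -140, -137, -134, -131, -128, -125, -122, -119, -116, -113, -110, -107, -104)
plate1 top [0.5598 0.102  0.0489] -0.05964750376023453 0.04884060262150258 [0.1211 0.0342]
scene foot ((645.0474243164062, -100.08737182617188), (130.54632568359375, 73.06719970703125), 75.30107116699219)
Y hist (np.int64(0), np.int64(0), np.int64(0), np.int64(0), np.int64(0), np.int64(0), np.int64(0), np.int64(0), np.int64(0), np.int64(0), np.int64(0), np.int64(0), np.int64(0), np.int64(0), np.int64(0), np.int64(0), np.int64(0), np.int64(0), np.int64(0), np.int64(0), np.int64(0), np.int64(0), np.int64(0), np.int64(0), np.int64(0), np.int64(0), np.int64(0), np.int64(0), np.int64(0), np.int64(0), np.int64(0), np.int64(0), np.int64(0)) (-200, -197, -194, -191, -188, -185, -182, -179, -176, -173, -170, -167, -164, -161, -158, -155, -152, -149, -146, -143, -140, -137, -134, -131, -128, -125, -122, -119, -116, -113, -110, -107, -104)
plate1 top [0.5591 0.1017 0.0496] -0.06255135730365002 0.046768881911341986 [0.1155 0.0371]
```

View pics/z2.png

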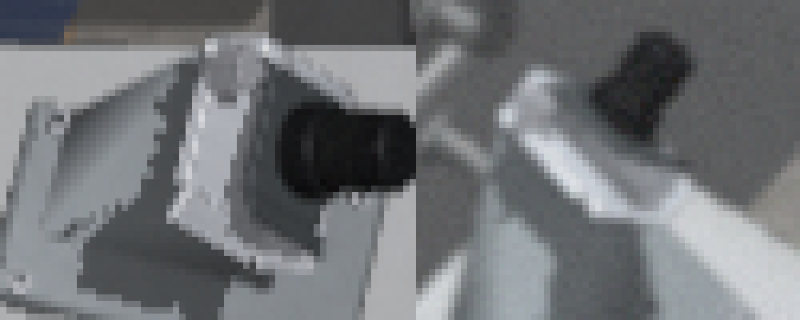

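```bash
python3 - <<'E'
from h import *
np.set_printoptions(linewidth=200,suppress=True,precision=1)
yaw=np.radians(-14.8);O=np.array([.6465,-.0997,0])
X=np.array([np.cos(yaw),np.sin(yaw),0]);Z=np.array([-np.sin(yaw),np.cos(yaw),1])/2**.5;Y=np.cross(Z,X)
for n in("top","scene"):
    P=np.load(n+"_P.npy");G=np.load(n+"_G.npy");m=np.load(n+"_m.npy")
    p=P[m]-O;g=G[m];a,b,c=(p@X*1000,p@Y*1000,p@Z*1000)
    h,e=np.histogram(b,np.arange(-170,-40,3));print(n,"Y:",[(int(x),int(y)) for x,y in zip(e,h) if y>5])
    bed=(g>165)&(c>105)&(abs(a)<28)  # aluminium strip
    for nm,s in(("alu",g>160),("dark",(g>50)&(g<90)),("barrel",g<40)):
        print(nm,s.sum(),"X",np.percentile(a[s],[2,10,50,90,98]),"Y",np.percentile(b[s],[2,10,50,90,98]),"Z",np.percentile(c[s],[2,10,50,90,98]))
    # profile across slope at mid channel: bins of Z -> median Y
    s=abs(a)<10
    print("Z->Y",[(z,int(np.median(b[s&(abs(c-z)<2)])),int((s&(abs(c-z)<2)).sum()),int(np.median(g[s&(abs(c-z)<2)]))) for z in range(20,160,4) if (s&(abs(c-z)<2)).sum()>2])
    for z0 in (118,122): 
        s=abs(c-z0)<4
        print("X->Y @Z",z0,[(x,int(np.median(b[s&(abs(a-x)<2)])),int(np.median(g[s&(abs(a-x)<2)]))) for x in range(-48,48,4) if (s&(abs(a-x)<2)).sum()>1])
E
```

```text
top Y: [(-146, 56), (-143, 27), (-140, 14), (-137, 19), (-134, 18), (-131, 19), (-128, 17), (-125, 16), (-122, 19), (-119, 31), (-116, 21), (-113, 31), (-110, 155), (-107, 99), (-104, 39), (-101, 19), (-98, 18), (-95, 18), (-92, 139), (-89, 140), (-86, 37), (-71, 12), (-68, 14), (-65, 12), (-62, 13), (-59, 14), (-56, 17), (-53, 13), (-50, 12), (-47, 9)]
alu 198 X [-24.8 -23.5  -4.6  19.5  31.6] Y [-106.6  -95.1  -88.9  -86.3  -84.5] Z [ 71.6  95.5 112.1 121.3 122.1]
dark 283 X [-22.6 -18.2  -1.8  23.8  27.7] Y [-134.7 -109.8 -106.7  -57.5  -50.5] Z [ 76.7  85.8 100.8 112.6 113.6]
barrel 255 X [-7.8 -5.1  3.3 14.  19.5] Y [-144.8 -144.1 -128.1 -111.4 -107.7] Z [ 85.9  92.2 101.2 104.6 105.8]
Z->Y [(72, -108, 3, 135), (76, -107, 4, 83), (84, -130, 16, 48), (88, -130, 23, 73), (92, -116, 32, 46), (96, -112, 61, 45), (100, -123, 80, 22), (104, -117, 114, 24), (108, -107, 29, 64), (112, -105, 39, 80), (116, -89, 12, 176), (120, -87, 26, 174), (124, -89, 3, 206)]
X->Y @Z 118 [(-28, -85, 130), (-24, -87, 180), (-20, -87, 164), (-16, -88, 166), (-12, -88, 177), (-8, -88, 174), (-4, -88, 176)
[... 1170 characters left out ...]
-93, 8, 125), (80, -92, 9, 123), (84, -92, 11, 122), (88, -120, 22, 76), (92, -92, 28, 104), (96, -115, 45, 54), (100, -125, 73, 41), (104, -117, 64, 41), (108, -86, 22, 108), (112, -92, 19, 128), (116, -91, 6, 209), (120, -89, 15, 213)]
X->Y @Z 118 [(-28, -88, 191), (-24, -89, 212), (-20, -91, 206), (-16, -90, 209), (-12, -90, 216), (-8, -91, 212), (-4, -90, 215), (0, -89, 213), (4, -90, 215), (8, -90, 210), (12, -92, 169), (16, -90, 164), (20, -105, 135), (24, -105, 162), (28, -100, 173)]
X->Y @Z 122 [(-20, -91, 206), (-12, -90, 217), (-8, -90, 215), (-4, -90, 218), (0, -89, 213), (4, -89, 215), (8, -88, 212), (12, -95, 157), (16, -98, 151), (20, -90, 153), (24, -101, 168), (28, -98, 177)]
```

```bash
cat >> h.py <<'E'
np.set_printoptions(suppress=True,precision=4,linewidth=180)
def frame(x,z):
    x=np.array(x,float);x/=np.linalg.norm(x);z=np.array(z,float);z/=np.linalg.norm(z);return np.stack([x,np.cross(z,x),z],1)
yp=np.radians(6.9); EX=np.array([np.cos(yp),np.sin(yp),0]); RP=frame(EX,[0,0,-1]); PC=np.array([.5645,.102,.006])
yn=np.radians(-14.8); NX=np.array([np.cos(yn),np.sin(yn),0]); NZ=np.array([-np.sin(yn),np.cos(yn),1])/2**.5; NY=np.cross(NZ,NX)
NO=np.array([.6078,-.1030,.1191]); RN=frame(NX,-NZ)
GX,GZ=-.020,.030   # grasp point on plate
def pick(up=0): return PC+EX*GX+[0,0,GZ+.003+up]
def nest(x=0,y=0,z=0): return NO+NX*(GX+x)+NY*y+NZ*(GZ+.003+z)
def go(p,Rm):
    s=read_state();C=R.from_quat(s["eef_rot"]).as_matrix()
    print("lin",C.T@(np.array(p)-s["eef_pos"]),"dr",np.degrees(R.from_matrix(C.T@Rm).as_rotvec()).round(2),"target",np.array(p).round(4))
E
python3 - <<'E'
from h import *
print(NO,pick(),nest())
for p in([.165,-.629,.5],[.52,-.42,.5],[.60,-.1,.5],pick(.46)): go(p,RP)
E
```

```text
[ 0.6078 -0.103   0.1191] [0.5446 0.0996 0.039 ] [ 0.5944 -0.0753  0.1424]
lin [-0.0002  0.0003 -0.2554] dr [0.01 0.   7.82] target [ 0.165 -0.629  0.5  ]
lin [ 0.3963 -0.1117 -0.2554] dr [0.01 0.   7.82] target [ 0.52 -0.42  0.5 ]
lin [ 0.555  -0.4008 -0.2555] dr [0.01 0.   7.82] target [ 0.6 -0.1  0.5]
lin [ 0.5521 -0.608  -0.2545] dr [0.01 0.   7.82] target [0.5446 0.0996 0.499 ]
```

Call:
apply_moves:
  deltas:
    - {"linear": [0, 0, -0.0625], "dr": [0, 0, 2]}
    - {"linear": [0, 0, -0.125], "dr": [0, 0, 4]}
    - {"linear": [0, 0, -0.1875], "dr": [0, 0, 6]}
    - {"linear": [0, 0, -0.25], "dr": [0, 0, 7.8]}
    - {"linear": [0.06, -0.017, -0.255], "dr": [0, 0, 7.8]}
    - {"linear": [0.12, -0.034, -0.255], "dr": [0, 0, 7.8]}
    - {"linear": [0.18, -0.05, -0.255], "dr": [0, 0, 7.8]}
    - {"linear": [0.24, -0.067, -0.255], "dr": [0, 0, 7.8]}
  claw: 34
  newtons: 40

```text
time_s: 1.7
eef_pos: [0.3816, -0.5018, 0.4998]
eef_rot: [0.998, 0.06, 0.0, 0.0]
ft_force: [0.4, -0.1, -0.5]
finger_gap: 0.0298
grip_force: 0.0
```

```bash
python3 - <<'E'
from h import *
print(read_state()["q"])
for p in([.52,-.42,.5],[.60,-.1,.5],pick(.46)): go(p,RP)
E
```

```text
[ 0.9843  0.3076 -0.1584  0.9663  0.0503  1.8702 -0.6024]
lin [ 0.1472 -0.0646 -0.0002] dr [ 0.04 -0.01 -0.01] target [ 0.52 -0.42  0.5 ]
lin [ 0.265  -0.3727 -0.0004] dr [ 0.04 -0.01 -0.01] target [ 0.6 -0.1  0.5]
lin [ 0.234  -0.5775  0.0004] dr [ 0.04 -0.01 -0.01] target [0.5446 0.0996 0.499 ]
```

Call:
apply_moves:
  deltas:
    - {"linear": [0.05, -0.022, 0], "dr": [0, 0, 0]}
    - {"linear": [0.1, -0.044, 0], "dr": [0, 0, 0]}
    - {"linear": [0.14, -0.08, 0], "dr": [0, 0, 0]}
    - {"linear": [0.17, -0.13, 0], "dr": [0, 0, 0]}
    - {"linear": [0.195, -0.185, 0], "dr": [0, 0, 0]}
    - {"linear": [0.22, -0.24, 0], "dr": [0, 0, 0]}
    - {"linear": [0.24, -0.295, 0], "dr": [0, 0, 0]}
    - {"linear": [0.255, -0.35, 0], "dr": [0, 0, 0]}

```text
time_s: 2.7
eef_pos: [0.5915, -0.1227, 0.4994]
eef_rot: [0.998, 0.06, 0.0, 0.0]
ft_force: [0.3, -0.4, -0.1]
finger_gap: 0.0294
grip_force: 0.0
```

```bash
python3 - <<'E'
from h import *
print(read_state()["q"])
for p in(pick(.46),pick(.2)): go(p,RP)
E
```

```text
[ 0.4246  0.2585 -0.3644  1.0402  0.0952  1.8578 -1.3514]
lin [-0.0197 -0.2263  0.0004] dr [ 0.   -0.01  0.04] target [0.5446 0.0996 0.499 ]
lin [-0.0197 -0.2263  0.2604] dr [ 0.   -0.01  0.04] target [0.5446 0.0996 0.239 ]
```

Call:
apply_moves:
  deltas:
    - {"linear": [-0.004, -0.05, 0], "dr": [0, 0, 0]}
    - {"linear": [-0.008, -0.1, 0], "dr": [0, 0, 0]}
    - {"linear": [-0.012, -0.15, 0], "dr": [0, 0, 0]}
    - {"linear": [-0.018, -0.2, 0], "dr": [0, 0, 0]}
    - {"linear": [-0.02, -0.226, 0], "dr": [0, 0, 0]}

```text
time_s: 3.32
eef_pos: [0.5428, 0.1007, 0.5002]
eef_rot: [0.998, 0.062, 0.0, -0.0]
ft_force: [1.7, 0.4, -0.2]
finger_gap: 0.0295
grip_force: 0.0
```

```bash
python3 - <<'E'
from h import *
t=cap("top");s=cap("scene")
cv2.imwrite("pics/arm1.png",cv2.resize(np.hstack([t["color"],s["color"]])[:,:,::-1],(800,300),interpolation=cv2.INTER_AREA))
print(onz(t,183,272,.126))
st=read_state();print(st["q"],st["eef_pos"]);go(pick(.06),RP);go(pick(),RP)
P=np.vstack([cloud(s)[::1].reshape(-1,3),cloud(t).reshape(-1,3)]);p=P[(P[:,2]>.4)&(P[:,2]<1)&(P[:,0]>.1)&(P[:,1]<.5)]
for z in np.arange(.42,.8,.04):
    q=p[abs(p[:,2]-z)<.02]
    if len(q)>20: print(round(z,2),np.percentile(q[:,0],[2,98]),np.percentile(q[:,1],[2,98]))
E
```

```text
[0.4406 0.271  0.126 ]
[ 0.1943  0.1478 -0.505   1.1735  0.0728  1.8367 -1.7299] [0.5429 0.1013 0.5002]
lin [0.0012 0.0024 0.4012] dr [-0.07 -0.06  0.42] target [0.5446 0.0996 0.099 ]
lin [0.0011 0.0025 0.4612] dr [-0.07 -0.06  0.42] target [0.5446 0.0996 0.039 ]
0.42 [0.5157 0.8279] [0.4186 0.4903]
0.46 [0.516  0.8043] [0.4184 0.4909]
0.5 [0.5162 0.7802] [0.4175 0.4916]
0.54 [0.5014 0.757 ] [0.0718 0.4931]
0.58 [0.4962 0.5702] [0.0169 0.4895]
0.62 [0.5128 0.5538] [0.1025 0.4973]
0.66 [0.5012 0.5687] [0.0934 0.4964]
0.7 [0.2088 0.5521] [0.0343 0.4975]
0.74 [0.1993 0.5185] [0.0394 0.4977]
0.78 [0.2198 0.5185] [0.0394 0.4964]
```

View pics/arm1.png

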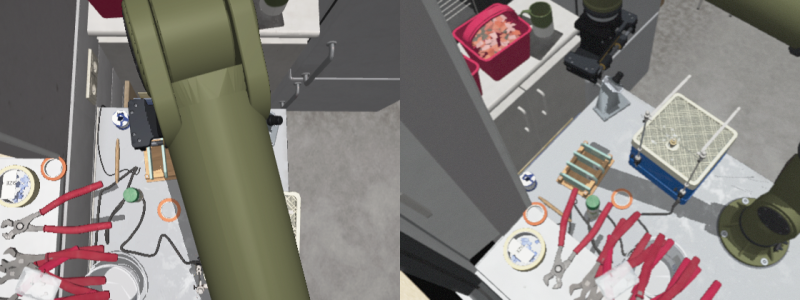

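The top view shows the black gripper body running along y and the thick green forearm passing back over the grinder rods. In the scene view the rods are at about (645,115) and (700,155) in the composite. I'll fit the arm kinematics to check how far the forearm clears the rods.

```bash
cat > fk.py <<'E'
import numpy as np
from scipy.spatial.transform import Rotation as R
SG=[-1,-1,-1,-1]
def fk(q,p,sg):
    # p: d1,L1,a,L2,L3, phi, phi7, b
    Q=R.from_euler('z',sg[0]*q[0]+p[5]); x=np.array([0,0,p[0]]); pts=[x]
    Q=Q*R.from_euler('y',q[1])*R.from_euler('z',sg[1]*q[2]); x=x+Q.apply([p[2],0,p[1]]); pts.append(x)
    Q=Q*R.from_euler('y',q[3])*R.from_euler('z',sg[2]*q[4]); x=x+Q.apply([p[6],0,p[3]]); pts.append(x)
    Q=Q*R.from_euler('y',q[5]); x=x+Q.apply([p[7],0,p[4]]); pts.append(x)
    Q=Q*R.from_euler('z',sg[3]*q[6]+p[8]); return pts,Q
E
python3 - <<'E'
from h import *; from fk import *
from scipy.optimize import least_squares
import itertools
D=[([1.32808,.32173,-.0701,1.4515,.0226,1.3708,-.0569],[.16496,-.62827,.24360],[.99176,.12808,-.00015,-.0008]),
([.9843,.3076,-.1584,.9663,.0503,1.8702,-.6024],[.3816,-.5018,.4998],[.998,.06,0,0]),
([.4246,.2585,-.3644,1.0402,.0952,1.8578,-1.3514],[.5915,-.1227,.4994],[.998,.06,0,0])]
s=read_state(); D.append((s["q"],s["eef_pos"],s["eef_rot"]))
best=None
for sg in itertools.product([-1,1],repeat=4):
  for p80 in (0,np.pi,1.57,-1.57):
    def f(p):
        o=[]
        for q,x,r in D:
            pts,Q=fk(q,p,sg); o+=list(pts[-1]-x)+list(.3*(Q.inv()*R.from_quat(r)).as_rotvec())
        return np.array(o)
    w=least_squares(lambda p:np.r_[f(p),1e-3*(p[[2,6,7]])],[.3,.4,0,.4,.25,0,0,0,p80])
    if best is None or w.cost<best[0]: best=(w.cost,sg,w.x,np.abs(f(w.x)).max())
print(best)
np.save("fk.npy",best[2]);
print("joints pts now",np.array(fk(s["q"],best[2],best[1])[0]))
# rods
d=cap("scene");P=cloud(d)
for z in (.2,.25,.3,.35,.375):
    m=(abs(P[...,2]-z)<.012)&(P[...,0]>.3)&(P[...,0]<.5)&(P[...,1]>-.2)&(P[...,1]<.15)
    q=P[m]; 
    if len(q): print(z,[ (c.mean(0),len(c)) for c in (q[q[:,1]>-.02],q[q[:,1]<=-.02]) if len(c)])
E
```

```text
(np.float64(5.676846070024334e-07), (-1, -1, -1, -1), array([-0.3639,  0.49  , -0.0053,  0.512 , -0.2453, -0.0402,  0.0018,  0.0017,  1.5309]), np.float64(0.000577829190013826))
joints pts now [[ 0.      0.     -0.3639]
 [ 0.0651 -0.0182  0.1214]
 [ 0.5445  0.1024  0.2548]
 [ 0.5426  0.1017  0.5001]]
0.2 [(array([0.357 , 0.0107, 0.2005]), 101)]
0.25 [(array([0.415 , 0.0733, 0.2492]), 13)]
0.3 [(array([0.4145, 0.0735, 0.2996]), 19)]
0.35 [(array([0.4145, 0.0775, 0.3539]), 37)]
0.375 [(array([0.4011, 0.0469, 0.3727]), 301), (array([ 0.399 , -0.0642,  0.3718]), 177)]
```

```bash
python3 - <<'E'
from h import *
for n in("top","scene"):
    d=cap(n);P=cloud(d).reshape(-1,3)
    # forearm line in plan: (.065,-.018)->(.5445,.102)
    a=np.array([.065,-.018]);u=np.array([.4795,.1202]);L=np.linalg.norm(u);u/=L;v=np.array([-u[1],u[0]])
    o=P[:,:2]-a; s=o@u; w=o@v
    for s0 in np.arange(.1,.62,.06):
        m=(abs(s-s0)<.012)&(abs(w)<.12)&(P[:,2]>.4)
        if m.sum()>10: print(n,round(s0,2),"w",np.percentile(w[m],[1,99]),"z max",np.percentile(P[m,2],99.),"z at |w|<.01",np.median(P[m&(abs(w)<.01),2]) ,"zmin",np.percentile(P[m,2],1))
# FK-consistency of L3: gripper flange
E
```

```text
top 0.28 w [-0.049   0.0296] z max 0.8331512814502446 z at |w|<.01 0.8307381082852414 zmin 0.7988267191468198
top 0.34 w [-0.0456  0.0318] z max 0.8493676577759882 z at |w|<.01 0.8450530861636103 zmin 0.8130297024699283
top 0.4 w [-0.0434  0.034 ] z max 0.8658811866239697 z at |w|<.01 0.8618847442188119 zmin 0.8291905550949809
top 0.46 w [-0.0446  0.0817] z max 0.8847707064271473 z at |w|<.01 0.873304442802122 zmin 0.5648831249283678
top 0.52 w [0.0227 0.089 ] z max 0.8859386270664501 z at |w|<.01 nan zmin 0.5871397810975066
scene 0.16 w [-0.0049  0.0271] z max 0.7880827708992779 z at |w|<.01 0.7077663649081607 zmin 0.704572644103078
scene 0.22 w [0.0165 0.0287] z max 0.7971997858428513 z at |w|<.01 nan zmin 0.7441759597524013
scene 0.28 w [0.0162 0.0302] z max 0.7849991903391819 z at |w|<.01 nan zmin 0.7572194239215309
scene 0.46 w [-0.0932  0.0904] z max 0.7042251843533671 z at |w|<.01 0.6495857921740529 zmin 0.5520832331994467
scene 0.52 w [0.0081 0.0872] z max 0.693158534339879 z at |w|<.01 0.6559726035575557 zmin 0.5503372377334489
  return _methods._mean(a, axis=axis, dtype=dtype,
  ret = ret.dtype.type(ret / rcount)
```

Call:
apply_moves:
  deltas:
    - {"linear": [0.001, 0.002, 0.06], "dr": [0, 0, 0.4]}
    - {"linear": [0.001, 0.002, 0.12], "dr": [0, 0, 0.4]}
    - {"linear": [0.001, 0.002, 0.18], "dr": [0, 0, 0.4]}
    - {"linear": [0.001, 0.002, 0.24], "dr": [0, 0, 0.4]}
    - {"linear": [0.001, 0.002, 0.3], "dr": [0, 0, 0.4]}
    - {"linear": [0.001, 0.002, 0.34], "dr": [0, 0, 0.4]}
    - {"linear": [0.001, 0.002, 0.34], "dr": [0, 0, 0.4]}

```text
time_s: 4.45
eef_pos: [0.5433, 0.0927, 0.1562]
eef_rot: [0.998, 0.055, -0.004, 0.0]
ft_force: [-0.2, 0.0, 0.1]
finger_gap: 0.0294
grip_force: 0.0
```

```bash
cat >> fk.py <<'E'
p=np.load("fk.npy"); p[0]=.2267; p[4]=.345   # L3 from the forearm depth
def clear(q):
    a,b=fk(q,p,SG)[0][1:3]
    for x in(.40,.415,.43,.45,.46):
        k=(x-a[0])/(b[0]-a[0]); c=a+k*(b-a); print("forearm at x",x,c.round(3))
    print("wrist",b.round(3),"elbow",a.round(3))
E
python3 - <<'E'
from h import *; import fk
s=read_state(); print(s["q"],fk.fk(s["q"],fk.p,fk.SG)[0][-1]); fk.clear(s["q"]); go(pick(),RP)
# obstacle top height
d=cap("scene");P=cloud(d).reshape(-1,3); m=(P[:,0]>.36)&(P[:,0]<.48)&(P[:,1]>-.15)&(P[:,1]<.12)&(P[:,2]>.3)&(P[:,2]<.6)
print("rod region",P[m].min(0),P[m].max(0),np.percentile(P[m],[1,99],axis=0))
E
```

```text
[ 0.2223  0.2135 -0.4917  1.7904  0.108   1.1719 -1.7627] [0.5444 0.0932 0.1575]
forearm at x 0.4 [0.4   0.054 0.569]
forearm at x 0.415 [0.415 0.058 0.563]
forearm at x 0.43 [0.43  0.062 0.556]
forearm at x 0.45 [0.45  0.067 0.547]
forearm at x 0.46 [0.46  0.07  0.542]
wrist [0.549 0.094 0.503] elbow [ 0.095 -0.028  0.707]
lin [ 0.003  -0.0068  0.1171] dr [ 0.02  0.43 -0.55] target [0.5446 0.0996 0.039 ]
rod region [ 0.3601 -0.0916  0.3023] [0.48  0.119 0.6  ] [[ 0.3627 -0.0655  0.3536]
 [ 0.479   0.1156  0.5993]]
```

```bash
cat >> h.py <<'E'
TL=R.from_euler('y',-8,degrees=True).as_matrix(); RP=RP@TL; RN=RN@TL
E
python3 - <<'E'
from h import *
go(pick(.06),RP);go(pick(),RP)
E
```

```text
lin [ 0.0002 -0.0061  0.0599] dr [-0.03 -7.86 -0.52] target [0.5446 0.0996 0.099 ]
lin [ 0.0004 -0.0061  0.1199] dr [-0.03 -7.86 -0.52] target [0.5446 0.0996 0.039 ]
```

Call:
apply_moves:
  deltas:
    - {"linear": [0, -0.006, 0.015], "dr": [0, -4, -0.5]}
    - {"linear": [0, -0.006, 0.035], "dr": [0, -7.9, -0.5]}
    - {"linear": [0, -0.006, 0.05], "dr": [0, -7.9, -0.5]}
    - {"linear": [0, -0.006, 0.05], "dr": [0, -7.9, -0.5]}
    - {"linear": [0, -0.006, 0.05], "dr": [0, -7.9, -0.5]}

```text
time_s: 5.12
eef_pos: [0.5451, 0.1012, 0.1108]
eef_rot: [0.996, 0.061, -0.068, 0.004]
ft_force: [-0.4, -0.0, -0.7]
finger_gap: 0.0299
grip_force: 0.0
```

```bash
python3 - <<'E'
from h import *; import fk
fk.clear(read_state()["q"]); go(pick(.02),RP);go(pick(),RP)
E
```

```text
forearm at x 0.4 [0.4   0.039 0.56 ]
forearm at x 0.415 [0.415 0.044 0.552]
forearm at x 0.43 [0.43  0.049 0.544]
forearm at x 0.45 [0.45  0.056 0.534]
forearm at x 0.46 [0.46  0.059 0.528]
wrist [0.597 0.105 0.455] elbow [ 0.164 -0.039  0.687]
lin [0.0063 0.0015 0.0515] dr [ 0.   -0.23  0.1 ] target [0.5446 0.0996 0.059 ]
lin [0.009  0.0015 0.0713] dr [ 0.   -0.23  0.1 ] target [0.5446 0.0996 0.039 ]
```

Call:
apply_moves:
  deltas:
    - {"linear": [0.002, 0.0015, 0.02], "dr": [0, 0, 0]}
    - {"linear": [0.004, 0.0015, 0.04], "dr": [0, 0, 0]}
    - {"linear": [0.007, 0.0015, 0.055], "dr": [0, 0, 0]}
    - {"linear": [0.009, 0.0015, 0.067], "dr": [0, 0, 0]}
    - {"linear": [0.009, 0.0015, 0.0715], "dr": [0, 0, 0]}
    - {"linear": [0.009, 0.0015, 0.0715], "dr": [0, 0, 0]}

```text
time_s: 5.88
eef_pos: [0.5439, 0.0998, 0.0372]
eef_rot: [0.996, 0.061, -0.069, 0.004]
ft_force: [0.1, 0.2, -0.8]
finger_gap: 0.0294
grip_force: 0.0
```

```bash
python3 - <<'E'
from h import *
s=cap("scene"); cv2.imwrite("pics/g1.png",cv2.resize(s["color"][150:290,190:350,::-1],None,fx=4,fy=4,interpolation=cv2.INTER_CUBIC)); go(pick(),RP)
E
```

```text
lin [ 0.0002  0.0003 -0.0014] dr [-0.02 -0.12  0.12] target [0.5446 0.0996 0.039 ]
```

View pics/g1.png

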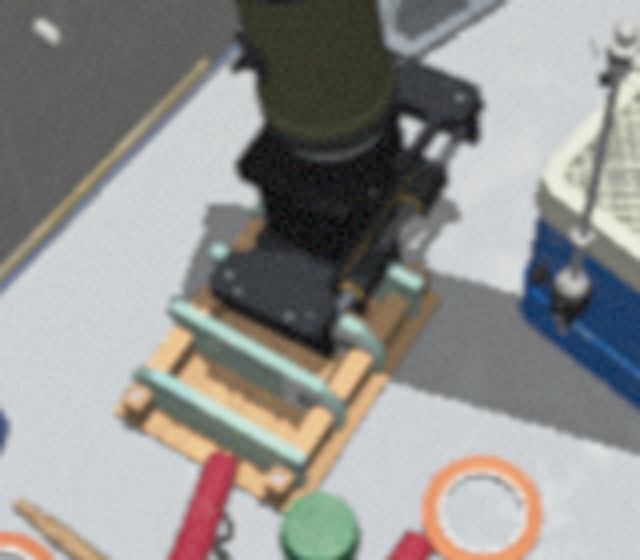

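The picture shows the gripper body just above the plates, straddling the first-slot plate, whose near end shows at (405,275). Nothing has been disturbed, so I'll close at 40 N.

Call:
apply_moves:
  deltas:
    - {"linear": [0, 0, -0.0005], "dr": [0, 0, 0]}
    - {"linear": [0, 0, -0.0005], "dr": [0, 0, 0]}
    - {"linear": [0, 0, -0.0005], "dr": [0, 0, 0]}
    - {"linear": [0, 0, -0.0005], "dr": [0, 0, 0]}
    - {"linear": [0, 0, -0.0005], "dr": [0, 0, 0]}
  claw: 0
  newtons: 40

```text
time_s: 6.55
eef_pos: [0.5442, 0.0997, 0.0383]
eef_rot: [0.996, 0.061, -0.069, 0.004]
ft_force: [0.2, -1.1, 2.0]
finger_gap: 0.0078
grip_force: 40.0
```

```bash
python3 - <<'E'
from h import *
go(pick(.06),RP); go(pick(.16),RP)
E
```

```text
lin [-0.0079  0.0001 -0.0602] dr [-0.01 -0.12  0.11] target [0.5446 0.0996 0.099 ]
lin [-0.0216  0.0001 -0.1593] dr [-0.01 -0.12  0.11] target [0.5446 0.0996 0.199 ]
```

Call:
apply_moves:
  deltas:
    - {"linear": [-0.0015, 0, -0.01], "dr": [0, 0, 0]}
    - {"linear": [-0.004, 0, -0.03], "dr": [0, 0, 0]}
    - {"linear": [-0.008, 0, -0.06], "dr": [0, 0, 0]}
    - {"linear": [-0.0135, 0, -0.1], "dr": [0, 0, 0]}
    - {"linear": [-0.019, 0, -0.14], "dr": [0, 0, 0]}
    - {"linear": [-0.025, 0, -0.185], "dr": [0, 0, 0]}
    - {"linear": [-0.025, 0, -0.185], "dr": [0, 0, 0]}

```text
time_s: 7.42
eef_pos: [0.5469, 0.1007, 0.2302]
eef_rot: [0.996, 0.061, -0.064, 0.004]
ft_force: [0.8, 0.8, -2.1]
finger_gap: 0.0079
grip_force: 40.0
```

```bash
python3 - <<'E'
from h import *; import fk
s=cap("scene"); cv2.imwrite("pics/l1.png",cv2.resize(s["color"][100:290,190:350,::-1],None,fx=3,fy=3,interpolation=cv2.INTER_CUBIC))
st=nest(-.075,-.003,.003); print(st)
go(st+[0,0,.1],RN); fk.clear(read_state()["q"])
E
```

```text
[ 0.5219 -0.0562  0.1467]
lin [-0.0449  0.1523 -0.0134] dr [-41.25  -8.93  26.54] target [ 0.5219 -0.0562  0.2467]
forearm at x 0.4 [0.4   0.049 0.624]
forearm at x 0.415 [0.415 0.053 0.62 ]
forearm at x 0.43 [0.43  0.057 0.616]
forearm at x 0.45 [0.45  0.063 0.611]
forearm at x 0.46 [0.46  0.066 0.608]
wrist [0.595 0.104 0.571] elbow [ 0.119 -0.032  0.701]
```

View pics/l1.png

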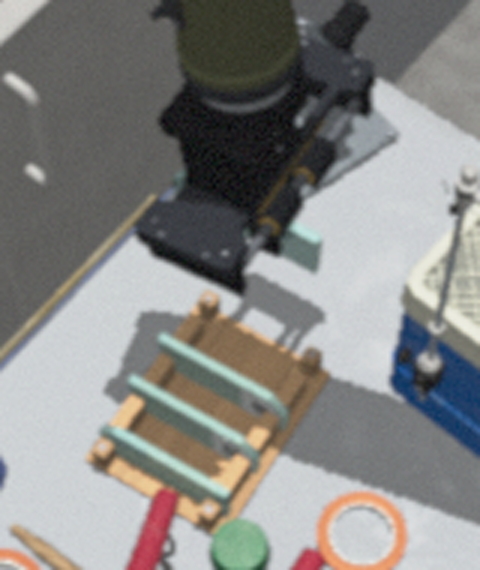

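The plate is lifted, with its square near end at (305,245), and the other three plates are still in the rack. Next I'll turn it to the channel's attitude, above the staging point.

Call:
apply_moves:
  deltas:
    - {"linear": [-0.003, 0.02, -0.003], "dr": [-6.9, -1.5, 4.4]}
    - {"linear": [-0.012, 0.045, -0.008], "dr": [-13.8, -3.0, 8.8]}
    - {"linear": [-0.022, 0.075, -0.012], "dr": [-20.6, -4.5, 13.3]}
    - {"linear": [-0.032, 0.105, -0.013], "dr": [-27.5, -6.0, 17.7]}
    - {"linear": [-0.04, 0.135, -0.013], "dr": [-34.4, -7.4, 22.1]}
    - {"linear": [-0.045, 0.152, -0.013], "dr": [-41.2, -8.9, 26.5]}
    - {"linear": [-0.045, 0.152, -0.013], "dr": [-41.2, -8.9, 26.5]}
    - {"linear": [-0.045, 0.152, -0.013], "dr": [-41.2, -8.9, 26.5]}

```text
time_s: 8.48
eef_pos: [0.5208, -0.0558, 0.2433]
eef_rot: [0.911, -0.143, -0.115, 0.369]
ft_force: [-1.1, 0.7, -1.6]
finger_gap: 0.0077
grip_force: 40.0
```

```bash
python3 - <<'E'
from h import *; import fk
st=nest(-.075,-.003,.003)
q=read_state()["q"];print(q);go(st+[0,0,.1],RN);go(st,RN); fk.clear(q)
E
```

```text
[-0.0249  0.4135 -0.3504  1.5638  0.6484  1.8164 -2.3221]
lin [ 0.0009  0.0024 -0.0025] dr [-0.05  0.16  0.32] target [ 0.5219 -0.0562  0.2467]
lin [ 0.0113 -0.0681  0.0676] dr [-0.05  0.16  0.32] target [ 0.5219 -0.0562  0.1467]
forearm at x 0.4 [0.4   0.074 0.588]
forearm at x 0.415 [0.415 0.079 0.581]
forearm at x 0.43 [0.43  0.085 0.575]
forearm at x 0.45 [0.45  0.093 0.566]
forearm at x 0.46 [0.46  0.096 0.562]
wrist [0.636 0.163 0.486] elbow [ 0.192 -0.005  0.677]
```

Call:
apply_moves:
  deltas:
    - {"linear": [0.002, -0.01, 0.01], "dr": [0, 0.1, 0.3]}
    - {"linear": [0.005, -0.03, 0.03], "dr": [0, 0.1, 0.3]}
    - {"linear": [0.008, -0.05, 0.05], "dr": [0, 0.1, 0.3]}
    - {"linear": [0.0115, -0.068, 0.0675], "dr": [0, 0.1, 0.3]}
    - {"linear": [0.0115, -0.068, 0.0675], "dr": [0, 0.1, 0.3]}
    - {"linear": [0.0115, -0.068, 0.0675], "dr": [0, 0.1, 0.3]}

```text
time_s: 9.22
eef_pos: [0.5226, -0.0571, 0.1478]
eef_rot: [0.91, -0.146, -0.113, 0.371]
ft_force: [0.2, 0.1, -0.6]
finger_gap: 0.0078
grip_force: 40.0
```

```bash
python3 - <<'E'
from h import *; import fk
s=cap("scene");t=cap("top"); st=read_state()
a=cv2.resize(s["color"][80:180,230:350,::-1],(480,400),interpolation=cv2.INTER_CUBIC);b=cv2.resize(t["color"][130:230,310:390,::-1],(320,400),interpolation=cv2.INTER_CUBIC)
cv2.imwrite("pics/n1.png",np.hstack([a,b]))
print(st["q"],st["ft_force"]);go(nest(-.075,-.003,.003),RN);go(nest(-.040,-.003,.003),RN);fk.clear(st["q"])
E
```

```text
[-0.0315  0.5105 -0.3412  1.6364  0.6638  1.683  -2.4304] [ 0.5126 -0.2522 -0.4819]
lin [-0.001  -0.0015  0.0008] dr [ 0.01 -0.01 -0.18] target [ 0.5219 -0.0562  0.1467]
lin [ 0.0336 -0.0016 -0.004 ] dr [ 0.01 -0.01 -0.18] target [ 0.5558 -0.0651  0.1467]
forearm at x 0.4 [0.4   0.064 0.548]
forearm at x 0.415 [0.415 0.07  0.538]
forearm at x 0.43 [0.43  0.076 0.529]
forearm at x 0.45 [0.45  0.085 0.515]
forearm at x 0.46 [0.46  0.089 0.509]
wrist [0.64  0.163 0.391] elbow [ 0.235 -0.004  0.657]
```

View pics/n1.png

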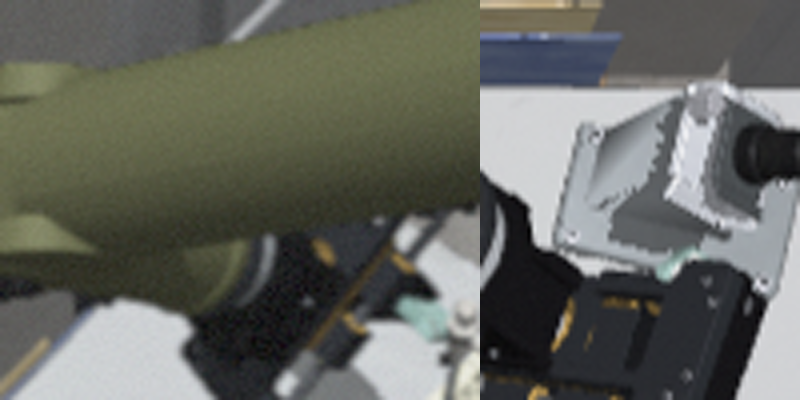

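The top view shows the plate's pale tip with its cut corner at (680,262), just short of the mouth. I'll check that tip in nest coordinates.

```bash
cat >> h.py <<'E'
def tip(n="top"):
    d=cap(n);P=(cloud(d)-NO)*1000; N=np.stack([P@NX,P@NY,P@NZ],-1)
    hsv=cv2.cvtColor(d["color"],cv2.COLOR_RGB2HSV)
    m=(cv2.inRange(hsv,(70,25,60),(100,255,255))>0)&(abs(N[...,0])<90)&(abs(N[...,1])<25)&(N[...,2]>-10)&(N[...,2]<60)
    q=N[m]; print(n,len(q)); 
    if len(q): print(np.percentile(q,[3,25,50,75,97],axis=0).round(1))
    return q
E
python3 - <<'E'
from h import *
for n in("top","scene"):
    q=tip(n); 
    for z in range(20,52,4):
        k=q[abs(q[:,2]-z)<2]
        if len(k)>1: print(z,len(k),"xmax",k[:,0].max().round(1),"Ymed",np.median(k[:,1]).round(1),k[:,1].min().round(1),k[:,1].max().round(1))
E
```

```text
top 36
[[-33.8 -12.5  21.2]
 [-29.6  -6.5  37.5]
 [-24.2  -4.6  44.5]
 [-16.7  -2.6  46.6]
 [ 57.9   0.3  49.3]]
32 2 xmax -12.3 Ymed -3.0 -5.7 -0.2
36 5 xmax -13.4 Ymed -4.1 -6.1 -1.9
40 4 xmax -19.5 Ymed -3.1 -8.1 0.4
44 11 xmax -22.8 Ymed -5.2 -8.6 0.8
48 11 xmax -25.8 Ymed -4.4 -7.9 -0.2
scene 0
```

Call:
apply_moves:
  deltas:
    - {"linear": [0.007, -0.0016, -0.0005], "dr": [0, 0, -0.2]}
    - {"linear": [0.014, -0.002, -0.0015], "dr": [0, 0, -0.2]}
    - {"linear": [0.021, -0.002, -0.0025], "dr": [0, 0, -0.2]}
    - {"linear": [0.028, -0.002, -0.0035], "dr": [0, 0, -0.2]}
    - {"linear": [0.0335, -0.002, -0.004], "dr": [0, 0, -0.2]}
    - {"linear": [0.0335, -0.002, -0.004], "dr": [0, 0, -0.2]}

```text
time_s: 10.18
eef_pos: [0.5553, -0.0652, 0.1451]
eef_rot: [0.91, -0.145, -0.114, 0.371]
ft_force: [0.6, 0.4, -1.7]
finger_gap: 0.0078
grip_force: 40.0
```

```bash
cat >> h.py <<'E'
def where():
    s=read_state();C=R.from_quat(s["eef_rot"]).as_matrix(); d=(s["eef_pos"]+C[:,2]*0-nest())*1000
    f=s["ft_force"]; print("plate in nest mm",(d@NX).round(1),(d@NY).round(1),(d@NZ).round(1),"F nest",(f@NX).round(1),(f@NY).round(1),(f@NZ).round(1),"rot err",np.degrees(R.from_matrix(RN.T@C).as_rotvec()).round(2),"j7",s["q"][6].round(2),"t",s["time_s"])
E
python3 - <<'E'
from h import *
tip();where();go(nest(-.040,-.003,.003),RN);go(nest(-.010,-.002,.003),RN)
E
```

```text
top 190
[[-89.4 -12.7   6.2]
 [-84.4  -5.4  19.4]
 [-78.7  -4.7  31.2]
 [-72.3  -3.4  41.4]
 [ 19.    1.8  47.2]]
plate in nest mm -40.8 -1.9 1.8 F nest 0.2 -0.1 -0.4 rot err [-0.08 -0.1  -0.1 ] j7 -2.4 t 10.225
lin [ 0.0006  0.0011 -0.0013] dr [0.08 0.1  0.1 ] target [ 0.5558 -0.0651  0.1467]
lin [ 0.0303  0.0001 -0.0055] dr [0.08 0.1  0.1 ] target [ 0.5849 -0.0721  0.146 ]
```

Call:
apply_moves:
  deltas:
    - {"linear": [0.006, 0.0005, -0.002], "dr": [0, 0, 0]}
    - {"linear": [0.012, 0.0005, -0.003], "dr": [0, 0, 0]}
    - {"linear": [0.018, 0.0005, -0.004], "dr": [0, 0, 0]}
    - {"linear": [0.024, 0.0005, -0.005], "dr": [0, 0, 0]}
    - {"linear": [0.028, 0.0005, -0.0055], "dr": [0, 0, 0]}
    - {"linear": [0.028, 0.0005, -0.0055], "dr": [0, 0, 0]}

```text
time_s: 10.98
eef_pos: [0.5829, -0.0717, 0.1465]
eef_rot: [0.91, -0.145, -0.114, 0.371]
ft_force: [0.2, 1.1, -1.7]
finger_gap: 0.0078
grip_force: 40.0
```

```bash
python3 - <<'E'
from h import *
where();go(nest(-.004,0,.002),RN);go(nest(0,0,0),RN)
E
```

```text
plate in nest mm -12.1 -2.4 3.3 F nest -0.1 2.0 -0.4 rot err [-0.08 -0.09 -0.09] j7 -2.36 t 10.975
lin [ 0.0082 -0.0024  0.0001] dr [0.08 0.09 0.09] target [ 0.5909 -0.0729  0.1438]
lin [ 0.0124 -0.0024  0.0015] dr [0.08 0.09 0.09] target [ 0.5944 -0.0753  0.1424]
```

Call:
apply_moves:
  deltas:
    - {"linear": [0.001, -0.0005, 0.001], "dr": [0, 0, 0]}
    - {"linear": [0.001, -0.001, 0.002], "dr": [0, 0, 0]}
    - {"linear": [0.001, -0.0015, 0.003], "dr": [0, 0, 0]}
    - {"linear": [0.001, -0.0015, 0.003], "dr": [0, 0, 0]}

```text
time_s: 11.48
eef_pos: [0.5829, -0.0732, 0.1437]
eef_rot: [0.91, -0.145, -0.114, 0.371]
ft_force: [0.3, -0.5, 0.4]
finger_gap: 0.0078
grip_force: 40.0
```

```bash
python3 - <<'E'
from h import *
where()
E
```

```text
plate in nest mm -11.6 -1.5 0.3 F nest 0.4 -0.6 0.0 rot err [-0.12 -0.08 -0.06] j7 -2.37 t 11.475
```

Still no contact. I'll lower further to find the ledge and the bed.

Call:
apply_moves:
  deltas:
    - {"linear": [0, -0.0005, 0.001], "dr": [0, 0, 0]}
    - {"linear": [0, -0.001, 0.002], "dr": [0, 0, 0]}
    - {"linear": [0, -0.0015, 0.0025], "dr": [0, 0, 0]}
    - {"linear": [0, -0.0015, 0.0025], "dr": [0, 0, 0]}

```text
time_s: 11.98
eef_pos: [0.5828, -0.0735, 0.1425]
eef_rot: [0.91, -0.145, -0.113, 0.372]
ft_force: [-0.9, 0.6, 7.6]
finger_gap: 0.0076
grip_force: 40.0
```

```bash
python3 - <<'E'
from h import *
where()
E
```

```text
plate in nest mm -11.7 -0.9 -0.8 F nest -1.0 -5.1 5.6 rot err [-0.16 -0.01  0.02] j7 -2.37 t 11.975
```

Call:
apply_moves:
  deltas:
    - {"linear": [0.002, 0.0007, -0.0012], "dr": [0, 0, 0]}
    - {"linear": [0.004, 0.0007, -0.0015], "dr": [0, 0, 0]}
    - {"linear": [0.006, 0.0007, -0.0018], "dr": [0, 0, 0]}
    - {"linear": [0.008, 0.0007, -0.002], "dr": [0, 0, 0]}
    - {"linear": [0.008, 0.0007, -0.002], "dr": [0, 0, 0]}

```text
time_s: 12.6
eef_pos: [0.5888, -0.075, 0.143]
eef_rot: [0.91, -0.145, -0.116, 0.372]
ft_force: [-6.9, 2.0, 7.3]
finger_gap: 0.0081
grip_force: 40.0
```

```bash
python3 - <<'E'
from h import *
where()
E
```

```text
plate in nest mm -5.6 -1.2 -0.4 F nest -7.2 -5.0 5.3 rot err [-0.22 -0.27 -0.1 ] j7 -2.36 t 12.6
```

Call:
apply_moves:
  deltas:
    - {"linear": [0.001, 0.0006, -0.0008], "dr": [0, 0, 0]}
    - {"linear": [0.002, 0.0006, -0.0009], "dr": [0, 0, 0]}
    - {"linear": [0.003, 0.0006, -0.001], "dr": [0, 0, 0]}
    - {"linear": [0.003, 0.0006, -0.001], "dr": [0, 0, 0]}

```text
time_s: 13.1
eef_pos: [0.5915, -0.0757, 0.1433]
eef_rot: [0.91, -0.145, -0.116, 0.371]
ft_force: [-7.1, 0.8, 5.0]
finger_gap: 0.0077
grip_force: 40.0
```

```bash
python3 - <<'E'
from h import *
where()
E
```

```text
plate in nest mm -2.7 -1.3 -0.2 F nest -7.0 -4.3 2.8 rot err [-0.19 -0.3  -0.14] j7 -2.35 t 13.1
```

Call:
apply_moves:
  deltas:
    - {"linear": [0.001, 0.0003, -0.0002], "dr": [0, 0, 0]}
    - {"linear": [0.002, 0.0003, -0.0004], "dr": [0, 0, 0]}
    - {"linear": [0.003, 0.0003, -0.0006], "dr": [0, 0, 0]}
    - {"linear": [0.003, 0.0003, -0.0006], "dr": [0, 0, 0]}

```text
time_s: 13.6
eef_pos: [0.5943, -0.0764, 0.1434]
eef_rot: [0.91, -0.145, -0.116, 0.371]
ft_force: [-6.9, 1.3, 3.8]
finger_gap: 0.0076
grip_force: 40.0
```

```bash
python3 - <<'E'
from h import *
where()
E
```

```text
plate in nest mm 0.2 -1.4 -0.1 F nest -7.0 -3.0 2.3 rot err [-0.18 -0.32 -0.17] j7 -2.35 t 13.6
```

Call:
apply_moves:
  deltas:
    - {"linear": [0.001, 0, -0.0001], "dr": [0, 0, 0]}
    - {"linear": [0.002, 0, -0.0003], "dr": [0, 0, 0]}
    - {"linear": [0.003, 0, -0.0004], "dr": [0, 0, 0]}
    - {"linear": [0.003, 0, -0.0004], "dr": [0, 0, 0]}

```text
time_s: 14.1
eef_pos: [0.5952, -0.0766, 0.1434]
eef_rot: [0.909, -0.145, -0.119, 0.371]
ft_force: [-12.6, 2.7, 6.4]
finger_gap: 0.0078
grip_force: 40.0
```

```bash
python3 - <<'E'
from h import *
where();q=tip("top");print("rear end x by z",[(z,q[abs(q[:,2]-z)<2,0].min().round(1)) for z in range(8,46,4) if (abs(q[:,2]-z)<2).any()])
E
```

```text
plate in nest mm 1.0 -1.4 -0.0 F nest -12.9 -4.9 4.1 rot err [-0.27 -0.59 -0.26] j7 -2.35 t 14.1
top 245
[[-57.1  -7.    3.7]
 [-50.3  -4.9  16.4]
 [-42.4  -4.   28.3]
 [-34.9  -3.   40.1]
 [-27.7   1.6  45.8]]
rear end x by z [(8, np.float64(-57.6)), (12, np.float64(-57.1)), (16, np.float64(-55.9)), (20, np.float64(-57.4)), (24, np.float64(-55.6)), (28, np.float64(-57.3)), (32, np.float64(-56.1)), (36, np.float64(-57.3)), (40, np.float64(-57.3)), (44, np.float64(-58.0))]
```

Call:
apply_moves:
  deltas:
    - {"linear": [0.0005, 0, 0], "dr": [0, 0.3, 0.1]}
    - {"linear": [0.001, 0, 0], "dr": [0, 0.6, 0.2]}
    - {"linear": [0.001, 0, 0], "dr": [0, 0.6, 0.2]}
    - {"linear": [0.001, 0, 0], "dr": [0, 0.6, 0.2]}
    - {"linear": [0.001, 0, 0], "dr": [0, 0.6, 0.2]}

```text
time_s: 14.78
eef_pos: [0.5951, -0.0767, 0.1431]
eef_rot: [0.91, -0.144, -0.115, 0.372]
ft_force: [-14.5, 3.3, 7.5]
finger_gap: 0.008
grip_force: 40.0
```

```bash
python3 - <<'E'
from h import *
where();s=cap("scene");t=cap("top")
a=cv2.resize(t["color"][130:230,310:410,::-1],(400,400),interpolation=cv2.INTER_CUBIC);b=cv2.resize(s["color"][180:280,210:310,::-1],(400,400),interpolation=cv2.INTER_CUBIC)
cv2.imwrite("pics/f1.png",np.hstack([a,b]))
E
```

```text
plate in nest mm 1.0 -1.3 -0.4 F nest -14.8 -5.7 4.9 rot err [-0.3  -0.11 -0.11] j7 -2.35 t 14.775
```

View pics/f1.png

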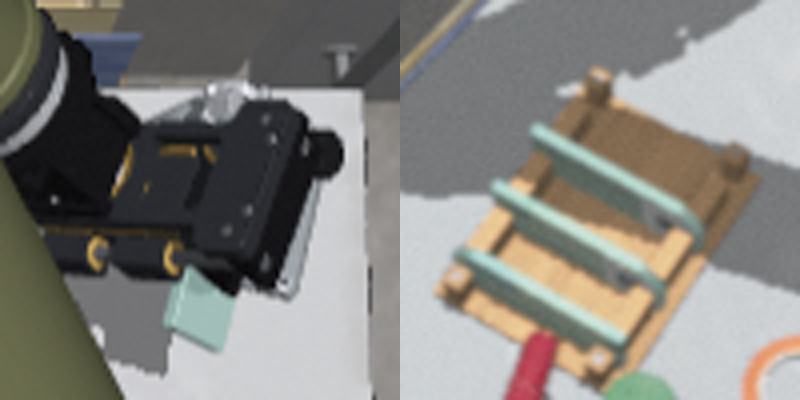

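The plate sits against a hard stop: extra push raised the force to about 15 N with no further travel, about 8 mm after the pin was first touched. It rests on both ledge and bed. The top view shows its rear end at (200,310), and the scene view shows the other three plates still standing, so I'm handing it in.

```bash
python3 -c "
from h import *
where(); print(order.close_job())"
```

```text
plate in nest mm 1.0 -1.3 -0.3 F nest -14.9 -4.8 4.8 rot err [-0.3  -0.11 -0.11] j7 -2.35 t 14.875
the job is handed in; nothing more can be done
None
```

I took the plate from the slot nearest the reader and slid it, cut-corner end first and label face up, into the channel to the hard stop; the job is handed in at 14.9 s with the gripper still holding it there at about 15 N. I judged that the pin is in from the force and travel, because the cameras could not see the pin itself. The other three plates are still standing in their slots, and I touched nothing else.

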